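# Show which mug needs a coaster, and where the free one is

### The job

Three identical mugs and three coasters are out, but one mug stands on the bare worktop: show the household which one and where it belongs. First point down at the mug that has no coaster, holding the fingertips two or three centimetres above the middle of its mouth for two seconds; then point in the same way at the middle of the empty coaster for two seconds, and finish with the hand lifted so that the fingertips are at least 25 cm above the worktop. Touch and move nothing, and do not bring the fingertips down over either of the other two mugs.

Things in the scene. Friction and masses are not known exactly. Their poses are not given: they have to be found in the camera images.
- bare_mug: the mug that stands on the worktop with no coaster under it; one of three identical plain mugs. Hollow cup 86 mm across, 96 mm tall, open at the top; 118 mm over cup and handle. Origin: underside, midway over cup and handle together, not on the cup's axis, which lies at y = +16 mm in the mug's own frame; the handle points along own -y and reaches 75 mm from the cup's axis. z up
- bare_mug_mouth (a point): middle of the bare mug's mouth: on the cup's axis, at the height of the rim (96 mm above the underside)
- empty_coaster: the coaster that carries nothing; one of three identical square wooden coasters lying flat on the worktop, 95 x 95 mm, 9 mm thick. Origin: centre of the underside; z up
- empty_coaster_top (a point): centre of the empty coaster's upper face
- coaster_one: coaster of the same kind, with a mug standing on it; 95 x 95 x 9 mm, origin at the centre of the underside
- coaster_two: coaster of the same kind, with a mug standing on it; 95 x 95 x 9 mm, origin at the centre of the underside
- mug_one: mug identical to the bare one, same frame, standing on coaster_one (its rim 105 mm above the worktop)
- mug_one_mouth (a point): middle of that mug's mouth, at rim height
- mug_two: mug identical to the bare one, same frame, standing on coaster_two (its rim 105 mm above the worktop)
- mug_two_mouth (a point): middle of that mug's mouth, at rim height
- sugar_jar: bystander: round lidded glass jar, 63 mm across, 110 mm tall, among the mugs; origin at the centre of the underside
- salt_shaker: bystander: small glass shaker with a domed top, 44 mm across, 90 mm tall; origin at the centre of the underside
- pepper_mill: bystander: turned wooden mill, 58 mm across, 170 mm tall, left of the mugs; origin at the centre of the underside
- tall_tin: bystander: food tin 75 mm across, 110 mm tall, at the back of the worktop; origin at the centre of the underside
- short_tin: bystander: food tin 75 mm across, 58 mm tall, at the back of the worktop; origin at the centre of the underside
- teaspoon: bystander: teaspoon lying flat at the front, 130 x 26 x 11 mm; origin at the centre of its underside
- kettle: bystander: electric kettle 150 x 216 x 202 mm over its handle, at the front right; origin at the centre of the underside. Two soap bottles (up to 219 mm tall) stand at the back left of the worktop (x 0.75, y 0.2 to 0.3) and a microwave at its right; they do not move

How it is judged:
By the outcome, as a careful person would: the job done as asked, in the order asked, and still so for the second after the job is handed in, with the robot touching nothing.
It also fails if it takes over 48 s, if anything falls off the work surface, if the arm or the gripper's body presses on something with over 40 N, if the wrist force passes 120 N, or if a joint passes its speed limit or range.

### The arm

A 7-joint arm with a two-finger parallel gripper is mounted at the origin on a cart in front of the work surface, level with it; the furniture and walls round the work are solid. World frame = base frame: x ahead of the robot, y to its left, z up, the work surface at z = 0. Lengths are in m, angles in rad, forces in N, time in s.
With the tool pointing down it reaches from about 0.35 to 0.9 m from the base axis. Payload 8.1 kg.
Tool frame: the origin (TCP) lies between the finger pads, 19 mm behind the fingertips; this is the grasp point; z points along the fingers, y is the line along which they close (so a half turn about z gives the same grasp; the last joint's range is limited). The gripper opens to 92 mm and grips with 3 to 60 N. Pads are 19 mm wide; open, the fingers measure 130 mm over their backs; the gripper's body (75 mm by 190 mm) begins 47 mm behind the grasp point.
Start: joints at [-1.402, 0.434, 0.025, 1.573, -0.012, 1.134, -0.075], TCP at [0.168, 0.602, 0.246] pointing down, gripper open.
Joint ranges: [-2.62, 2.62], [-0.44, 2.09], [-1.27, 1.32], [0.08, 2.57], [-1.32, 4.46], [0.12, 2], [-2.74, 2.74]. Speed limits (rad/s): [2.22, 2.22, 3.01, 3.01, 3.14, 3.14, 3.14].

### API

Orientations are given as a rotation vector (axis times angle).
In Python, from cell import arm gives the robot as it stands.
- The arm moves only by the shell command python3 -m pendant 'ROWS' [FORCE]. ROWS is a JSON object of lists of equal length, an entry for each row: "slide": the shift along the tool's x, y, z in units of 0.3 m (1.0 is 0.3 m), a list of three; "dr": the turn, a rotation vector about the tool's x, y, z in units of 0.12 rad (1.0 is 0.12 rad), a list of three; "claw": the opening, from 0 (shut) to 1 (fully open). In form: {"slide": [[tx, ty, tz], ...], "dr": [[ax, ay, az], ...], "claw": [claw, ...]}. A call has 1 to 10 rows; each row shifts and turns the commanded pose from where the row before left it, along the tool's axes as they then stand; what a row does not reach is not made up. A row lasts 1/10 s, in which the tool goes at most 50 mm and 8.59 degrees, less where a joint would pass 70% of its speed; a pose out of reach is approached as far as the arm can. A call with a number of a shift or a turn outside -1 to 1 is refused whole. A call with a gripper value outside its range is refused whole. The fingers move at their own pace and stop on an object; FORCE is the grip in N (left out, the last holds). Time passes only in rows, so rows that do not move let the fingers close. It gives the time, the measured TCP pose, the force, the opening and the grip force at its end, in the units of the state.
- arm.observe(): the state, without advancing time (a new reading comes with each control period).
- arm.get_image(name): name is "scene" or "top" or "wrist"; returns the picture (400x640x3 uint8, red, green, blue); there is no depth.
- arm.calibration(name): a dict with "K" (3x3 intrinsics, pixels), "xyz" and "orientation" of the camera in the world. Camera axes: x right, y up, looking along -z (the intrinsics and any distortion apply to the point x, -y, -z); pixel columns grow to the right and rows downward; lengths in m; the calibration is good to about 2 mm. A picture is of the moment at which its call begins: read the wrist's pose just before it. calibration takes no time and is no camera call; for the wrist camera it gives the pose at the moment of the call.
- arm.sign_off(): hands the job in; it is judged then, once.
The state is a dict: "clock": time; "joints": joint angles; "dq": joint speeds; "joint_efforts": joint torques, N m; "position": TCP position; "ee_rot": TCP orientation; "force": force on the tool from outside, world axes, zero at the start; "ft_torque": the same for the moment, N m; "width": opening from 0.0 (shut) to 1.0 (fully open); "gripper_force": force on a finger pad.
Only numpy, scipy, OpenCV 4.12 (cv2) and the standard library are available. Lean on these libraries where they do the work, as an engineer would, in place of code of your own. Each camera call takes 0.05 s, during which the arm holds its last target. There are 200 camera calls.

## Working session

There is one attempt and no reset: what is moved stays moved. The work goes in short steps, Python scripts to look and compute and a shell command to move; the robot and the scene stay as the last step left them, time stands still between calls to the robot, and variables do not carry over. Pictures are saved under pics/ and viewed, at most 10 in all, crops included, and the job is handed in when it is done.

```bash
mkdir -p pics
python3 - <<'E'
from cell import arm
import cv2
for n in("top","scene"):
    cv2.imwrite(f"pics/{n}0.png",arm.get_image(n)[:,:,::-1]); c=arm.calibration(n); print(n,c)
s=arm.observe();print(s["clock"],s["position"],s["ee_rot"])
E
```

```text
top {'K': array([[369.3604614 ,   0.        , 324.887956  ],
       [  0.        , 369.3604614 , 200.76519558],
       [  0.        ,   0.        ,   1.        ]]), 'xyz': array([ 0.45557111, -0.05548714,  1.16339819]), 'orientation': array([ 0.08153778, -0.05960372, -1.57314184])}
scene {'K': array([[412.65256765,   0.        , 320.39401597],
       [  0.        , 412.65256765, 200.05087575],
       [  0.        ,   0.        ,   1.        ]]), 'xyz': array([-0.08884927, -0.68172091,  1.12614083]), 'orientation': array([ 0.67011422, -0.26702367, -0.77207627])}
0.1 [0.16774663 0.60165152 0.24483771] [-4.25769183e-01 -3.11255101e+00  2.11204111e-03]
```

View pics/top0.png

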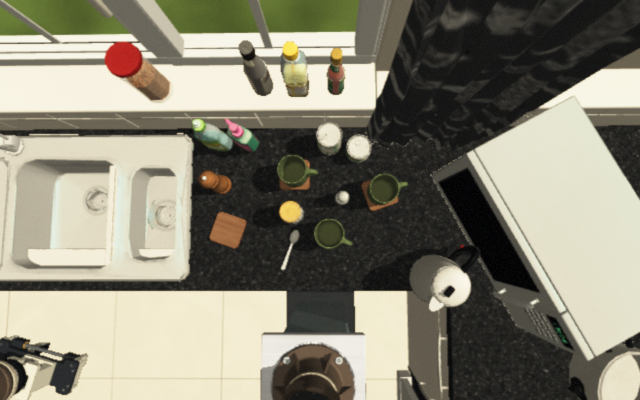

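View pics/scene0.png

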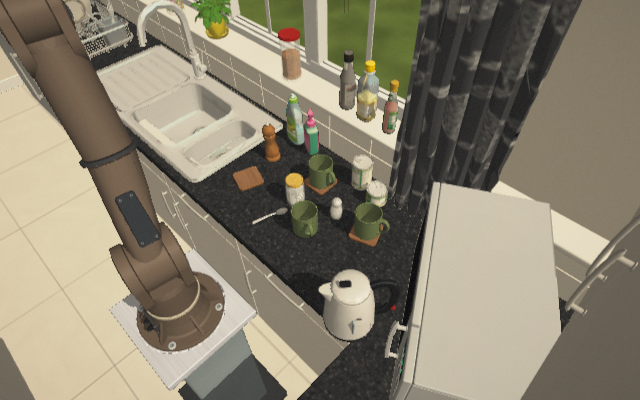

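The top view shows the bare mug at about (330,234), with no wood under it. The empty coaster is at about (228,230). The mugs at (294,172) and (384,189) both stand on coasters.

```bash
cat > h.py <<'E'
import numpy as np,cv2
from scipy.spatial.transform import Rotation as R
def ray(c,u,v,z):
    d=R.from_rotvec(c["orientation"]).apply(np.array([(u-c["K"][0,2])/c["K"][0,0],-(v-c["K"][1,2])/c["K"][1,1],-1]))
    return c["xyz"]+d*(z-c["xyz"][2])/d[2]
def proj(c,p):
    q=R.from_rotvec(c["orientation"]).inv().apply(np.array(p)-c["xyz"])
    return c["K"][0,0]*q[0]/-q[2]+c["K"][0,2], c["K"][1,1]*-q[1]/-q[2]+c["K"][1,2]
E
python3 - <<'E'
from h import *
from cell import arm
im=cv2.imread("pics/top0.png");hsv=cv2.cvtColor(im,cv2.COLOR_BGR2HSV)
c=arm.calibration("top");s=arm.calibration("scene")
print(hsv[234,330],hsv[246,332],hsv[230,228])
for nm,lo,hi,z in(("green",(28,60,20),(60,255,255),.096),("brown",(3,90,50),(18,255,200),.009)):
    m=cv2.inRange(hsv,lo,hi); m[:,:190]=0;m[:,430:]=0;m[:140]=0;m[275:]=0
    if nm=="green": m=cv2.morphologyEx(cv2.morphologyEx(m,cv2.MORPH_CLOSE,np.ones((5,5))),cv2.MORPH_OPEN,cv2.getStructuringElement(2,(15,15)))
    for k in cv2.findContours(m,0,1)[0]:
        if cv2.contourArea(k)<60: continue
        r=cv2.minAreaRect(k); (u,v),rad=cv2.minEnclosingCircle(k);M=cv2.moments(k); q=(M["m10"]/M["m00"],M["m01"]/M["m00"])
        print(nm,cv2.contourArea(k),np.round(r[0],1),np.round(r[1],1),"world",ray(c,*r[0],z).round(4),"cen",ray(c,*q,z).round(4), "scene px",np.round(proj(s,ray(c,*r[0],z))))
cv2.imwrite("pics/crop.png",cv2.resize(im[140:280,190:430],None,fx=3.3,fy=3.3,interpolation=cv2.INTER_CUBIC))
b=cv2.imread("pics/scene0.png")[140:270,220:420];cv2.imwrite("pics/crops.png",cv2.resize(b,None,fx=4,fy=4,interpolation=cv2.INTER_CUBIC))
E
```

```text
[31 96 69] [ 40 107  55] [ 13 146 159]
green 731.5 [328.5 233. ] [30. 31.] world [ 0.4585 -0.0508  0.096 ] cen [ 0.4582 -0.0513  0.096 ] scene px [303. 210.]
green 732.0 [382.5 188.5] [28.3 32.5] world [ 0.5868 -0.2081  0.096 ] cen [ 0.5877 -0.2106  0.096 ] scene px [366. 213.]
green 744.5 [292.8 169.2] [32.5 29. ] world [0.6448 0.0531 0.096 ] cen [0.6434 0.0548 0.096 ] scene px [320. 164.]
brown 943.0 [227.5 229.7] [32.3 31.9] world [0.4701 0.2656 0.009 ] cen [0.4703 0.2654 0.009 ] scene px [247. 177.]
brown 208.0 [379.8 192.4] [31.  31.6] world [ 0.5852 -0.2119  0.009 ] cen [ 0.5655 -0.1961  0.009 ] scene px [365. 231.]
brown 150.0 [294.5 183. ] [12. 31.] world [0.6163 0.0562 0.009 ] cen [0.6086 0.0542 0.009 ] scene px [315. 185.]
brown 509.0 [215.  181.7] [34.5 19. ] world [0.6218 0.3085 0.009 ] cen [0.6222 0.308  0.009 ] scene px [270. 152.]
```

View pics/crop.png

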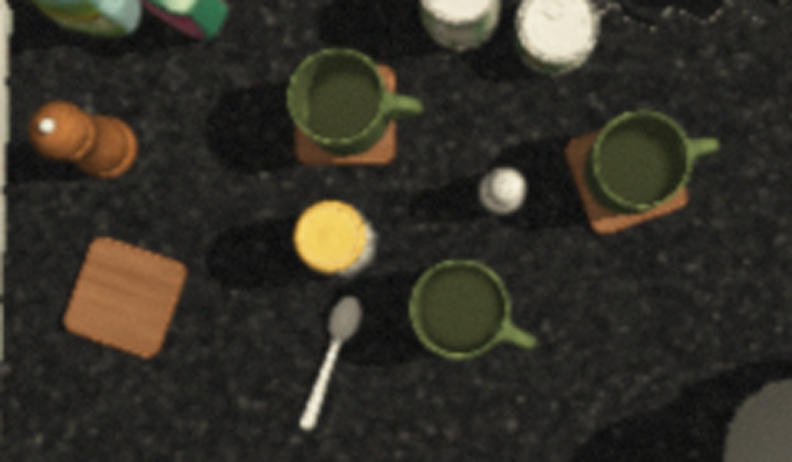

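View pics/crops.png

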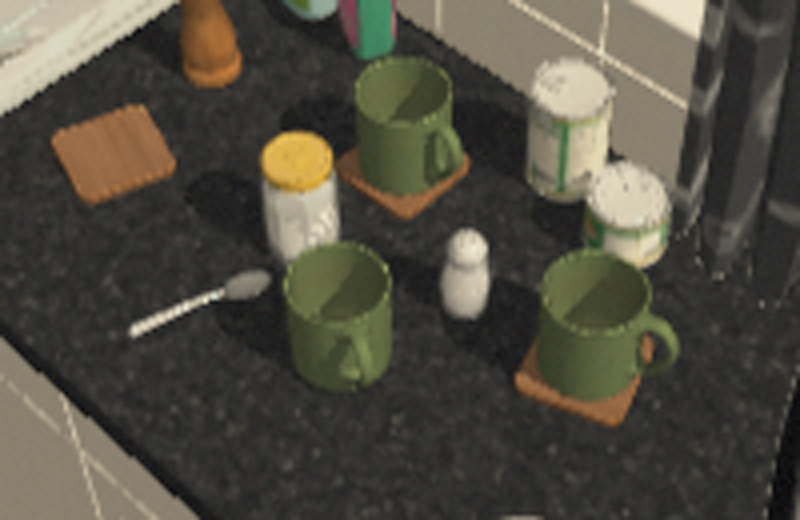

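In the crop, the bare mug's mouth is centred at (460,309), which is top pixel (329.1,233.4) with a radius of about 43 mm, as expected. The coaster centre is at (126,297). The scene crop agrees to within about 1 px. Targets are mouth (0.457,-0.052) and coaster (0.470,0.265), so I'll move now: fingers closed, staying high and passing through about (0.40,0.35).

```bash
cat >> h.py <<'E'
def go(*t):
    from cell import arm
    s=arm.observe();M=R.from_rotvec(s["ee_rot"]);d=M.inv().apply(np.array(t)-s["position"])
    print(s["clock"],s["position"].round(4),"axes",M.as_matrix().round(3).tolist(),"slide units",(d/.3).round(3),"rows",np.linalg.norm(d)/.05,"q",s["joints"].round(2),"w",s["width"])
E
python3 -c "
from h import *
go(.40,.35,.26)"
```

```text
0.1 [0.1677 0.6017 0.2448] axes [[-0.963, 0.269, -0.0], [0.269, 0.963, -0.001], [-0.0, -0.001, -1.0]] slide units [-0.971 -0.6   -0.05 ] rows 6.855654940086722 q [-1.4   0.44  0.02  1.57 -0.01  1.13 -0.08] w 0.997637143851897
```

```bash
python3 -m pendant '{"slide":[[-0.1,-0.06,-0.01],[-0.1,-0.06,-0.01],[-0.1,-0.06,-0.01],[-0.1,-0.06,-0.01],[-0.1,-0.06,-0.01],[-0.1,-0.06,0],[-0.1,-0.06,0],[-0.1,-0.06,0],[-0.1,-0.06,0],[-0.07,-0.06,0]],"dr":[[0,0,0],[0,0,0],[0,0,0],[0,0,0],[0,0,0],[0,0,0],[0,0,0],[0,0,0],[0,0,0],[0,0,0]],"claw":[0,0,0,0,0,0,0,0,0,0]}'
python3 -c "
from h import *
go(.457,-.052,.24)"
```

```text
clock: 1.1
position: [0.4013, 0.3486, 0.2603]
ee_rot: [0.428, 3.112, -0.001]
force: [0.7, -0.5, -0.3]
width: 0.178
gripper_force: 0.0
1.1 [0.4013 0.3486 0.2603] axes [[-0.963, 0.27, 0.0], [0.27, 0.963, -0.001], [-0.0, -0.001, -1.0]] slide units [-0.539 -1.236  0.069] rows 8.099212143971377 q [-0.93  0.27  0.14  1.79 -0.04  1.09  0.52] w 0.17788966026046074
```

```bash
python3 -m pendant '{"slide":[[-0.05,-0.124,0],[-0.05,-0.124,0],[-0.05,-0.124,0],[-0.05,-0.124,0],[-0.06,-0.124,0],[-0.06,-0.124,0],[-0.06,-0.124,0],[-0.06,-0.124,0.02],[-0.05,-0.124,0.02],[-0.05,-0.12,0.03]],"dr":[[0,0,0],[0,0,0],[0,0,0],[0,0,0],[0,0,0],[0,0,0],[0,0,0],[0,0,0],[0,0,0],[0,0,0]],"claw":[0,0,0,0,0,0,0,0,0,0]}'
python3 - <<'E'
from h import *
from cell import arm
c=arm.calibration("wrist");im=arm.get_image("wrist")[:,:,::-1].copy()
for p in((.457,-.052,.096),):
    print(c["xyz"],np.round(proj(c,p)));cv2.drawMarker(im,tuple(int(round(x)) for x in proj(c,p)),(0,0,255),0,12)
cv2.imwrite("pics/w1.png",im)
go(.457,-.052,.142)
E
```

```text
clock: 2.1
position: [0.4562, -0.0519, 0.2395]
ee_rot: [0.426, 3.112, 0.0]
force: [1.3, 0.1, 0.5]
width: 0.005
gripper_force: 0.0
[ 0.37436632 -0.02892861  0.37892753] [318. 192.]
2.15 [ 0.4558 -0.0585  0.2384] axes [[-0.962, 0.275, -0.0], [0.275, 0.962, -0.003], [-0.001, -0.003, -1.0]] slide units [0.002 0.023 0.321] rows 1.9332861491296567 q [-0.36  0.17  0.43  1.99 -0.08  0.99  1.4 ] w 0.008922813826029042
```

View pics/w1.png

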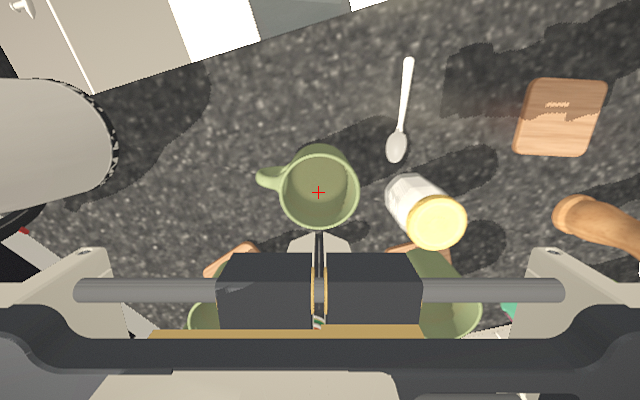

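The wrist view shows the mouth centred at about (319,190). The predicted point was (318,192), so they agree to about 1 mm. I'll descend and hold.

```bash
python3 -m pendant '{"slide":[[0,0,0],[0,0,0.06],[0,0,0.08],[0,0,0.08],[0,0,0.06],[0,0,0.03],[0,0,0],[0,0,0],[0,0,0]],"dr":[[0,0,0],[0,0,0],[0,0,0],[0,0,0],[0,0,0],[0,0,0],[0,0,0],[0,0,0],[0,0,0]],"claw":[0,0,0,0,0,0,0,0,0]}'
python3 -c "
from h import *
go(.457,-.052,.140)"
```

```text
clock: 3.05
position: [0.4569, -0.0499, 0.1474]
ee_rot: [0.425, 3.111, 0.001]
force: [-0.2, -0.3, 0.4]
width: 0.002
gripper_force: 0.0
3.05 [ 0.4569 -0.0499  0.1474] axes [[-0.963, 0.268, 0.002], [0.268, 0.963, 0.0], [-0.001, 0.001, -1.0]] slide units [-0.002 -0.007  0.025] rows 0.15361400704974418 q [-0.32  0.3   0.39  2.11 -0.16  0.76  1.47] w 0.001746580588189089
```

```bash
python3 -m pendant '{"slide":[[0,-0.007,0.024],[0,0,0],[0,0,0],[0,0,0],[0,0,0]],"dr":[[0,0,0],[0,0,0],[0,0,0],[0,0,0],[0,0,0]],"claw":[0,0,0,0,0]}'
python3 - <<'E'
from h import *
from cell import arm
cv2.imwrite("pics/s2.png",cv2.resize(arm.get_image("scene")[120:270,220:420,::-1],None,fx=4,fy=4,interpolation=cv2.INTER_CUBIC))
go(.457,-.052,.140)
E
```

```text
clock: 3.55
position: [0.4558, -0.0522, 0.1394]
ee_rot: [0.426, 3.112, 0.0]
force: [-0.1, -0.9, -0.4]
width: 0.004
gripper_force: 0.0
3.6 [ 0.4558 -0.0522  0.1394] axes [[-0.963, 0.269, 0.0], [0.269, 0.963, 0.0], [-0.0, 0.0, -1.0]] slide units [-0.004  0.002 -0.002] rows 0.027846830812487806 q [-0.32  0.31  0.39  2.12 -0.17  0.74  1.48] w -0.0006677342165782157
```

View pics/s2.png

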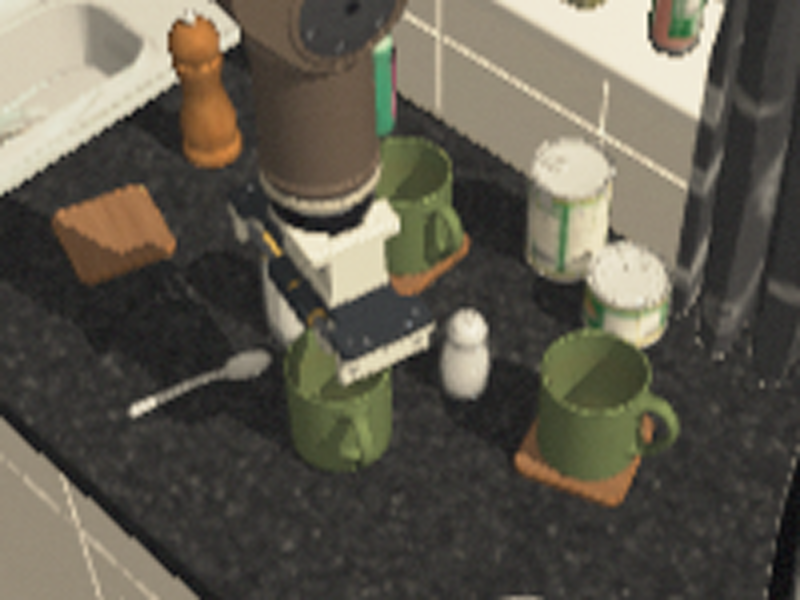

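The hand is over the bare mug, whose rim is at about crop (338,362), and nothing is touching. I'll hold for 2.5 s or more.

```bash
python3 -m pendant '{"slide":[[0,0,0],[0,0,0],[0,0,0],[0,0,0],[0,0,0],[0,0,0],[0,0,0],[0,0,0],[0,0,0],[0,0,0]],"dr":[[0,0,0],[0,0,0],[0,0,0],[0,0,0],[0,0,0],[0,0,0],[0,0,0],[0,0,0],[0,0,0],[0,0,0]],"claw":[0,0,0,0,0,0,0,0,0,0]}'
python3 -m pendant '{"slide":[[0,0,0],[0,0,0],[0,0,0],[0,0,0],[0,0,0],[0,0,0],[0,0,0],[0,0,0],[0,0,0],[0,0,0]],"dr":[[0,0,0],[0,0,0],[0,0,0],[0,0,0],[0,0,0],[0,0,0],[0,0,0],[0,0,0],[0,0,0],[0,0,0]],"claw":[0,0,0,0,0,0,0,0,0,0]}'
python3 -m pendant '{"slide":[[0,0,0],[0,0,0],[0,0,0],[0,0,0],[0,0,0],[0,0,-0.06],[0,0,-0.1],[0,0,-0.1],[0,0,-0.1],[0,0,-0.04]],"dr":[[0,0,0],[0,0,0],[0,0,0],[0,0,0],[0,0,0],[0,0,0],[0,0,0],[0,0,0],[0,0,0],[0,0,0]],"claw":[0,0,0,0,0,0,0,0,0,0]}'
python3 -c "
from h import *
go(.47,.265,.25)"
```

```text
clock: 4.6
position: [0.4557, -0.0522, 0.1393]
ee_rot: [-0.426, -3.113, 0.0]
force: [0.1, -0.6, 0.2]
width: 0.006
gripper_force: 0.0
clock: 5.6
position: [0.4557, -0.0522, 0.1393]
ee_rot: [0.426, 3.113, 0.0]
force: [-0.4, -0.1, -0.6]
width: 0.005
gripper_force: 0.0
clock: 6.6
position: [0.4568, -0.0523, 0.2619]
ee_rot: [0.426, 3.109, 0.002]
force: [0.7, 0.6, -0.5]
width: 0.004
gripper_force: 0.0
6.6 [ 0.4568 -0.0523  0.2619] axes [[-0.963, 0.269, 0.004], [0.269, 0.963, 0.001], [-0.003, 0.001, -1.0]] slide units [0.242 1.031 0.04 ] rows 6.356410652973176 q [-0.38  0.14  0.43  1.96 -0.07  1.05  1.38] w 0.0037434068587099655
```

```bash
python3 -m pendant '{"slide":[[0.01,0.06,0],[0.03,0.12,0],[0.03,0.13,0],[0.03,0.13,0],[0.03,0.13,0],[0.03,0.13,0],[0.03,0.13,0],[0.03,0.12,0],[0.02,0.08,0],[0,0,0]],"dr":[[0,0,0],[0,0,0],[0,0,0],[0,0,0],[0,0,0],[0,0,0],[0,0,0],[0,0,0],[0,0,0],[0,0,0]],"claw":[0,0,0,0,0,0,0,0,0,0]}'
python3 - <<'E'
from h import *
from cell import arm
c=arm.calibration("wrist");im=arm.get_image("wrist")[:,:,::-1].copy()
cv2.drawMarker(im,tuple(int(round(x)) for x in proj(c,(.47,.265,.009))),(0,0,255),0,12)
cv2.imwrite("pics/w2.png",im)
go(.47,.265,.053)
E
```

```text
clock: 7.6
position: [0.4682, 0.269, 0.2582]
ee_rot: [-0.417, -3.112, -0.001]
force: [0.3, 0.5, -0.8]
width: 0.006
gripper_force: 0.0
7.65 [0.4686 0.2664 0.2583] axes [[-0.964, 0.265, -0.001], [0.265, 0.964, -0.001], [0.001, -0.001, -1.0]] slide units [-0.007 -0.003  0.684] rows 4.105508825517297 q [-0.8   0.28  0.23  1.78 -0.07  1.09  0.76] w 0.004866495274430002
```

View pics/w2.png

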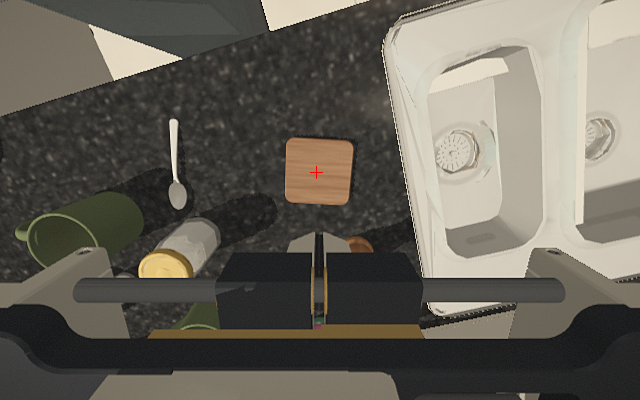

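The coaster is centred at about (319,171) and the marker at (316,172). That is a few mm off, which matches the arm still settling when the picture was taken. The mill is about 0.14 m beyond it, so the body clears it. I'll descend.

```bash
python3 -m pendant '{"slide":[[-0.004,0,0.05],[0,0,0.1],[0,0,0.12],[0,0,0.12],[0,0,0.12],[0,0,0.09],[0,0,0.05],[0,0,0.01],[0,0,0],[0,0,0]],"dr":[[0,0,0],[0,0,0],[0,0,0],[0,0,0],[0,0,0],[0,0,0],[0,0,0],[0,0,0],[0,0,0],[0,0,0]],"claw":[0,0,0,0,0,0,0,0,0,0]}'
python3 - <<'E'
from h import *
from cell import arm
go(.47,.266,.053)
c=arm.calibration("wrist");im=arm.get_image("wrist")[:,:,::-1].copy()
cv2.drawMarker(im,tuple(int(round(x)) for x in proj(c,(.47,.266,.009))),(0,0,255),0,12)
cv2.imwrite("pics/w3.png",im)
E
```

```text
clock: 8.65
position: [0.4712, 0.2642, 0.0622]
ee_rot: [0.427, 3.111, 0.001]
force: [-0.3, -0.3, 0.5]
width: 0.001
gripper_force: 0.0
8.65 [0.4712 0.2642 0.0622] axes [[-0.963, 0.269, 0.001], [0.269, 0.963, 0.001], [-0.001, 0.001, -1.0]] slide units [0.005 0.005 0.031] rows 0.1896256721538203 q [-0.74  0.53  0.18  1.98 -0.15  0.64  0.83] w 0.0005518045510210035
```

View pics/w3.png

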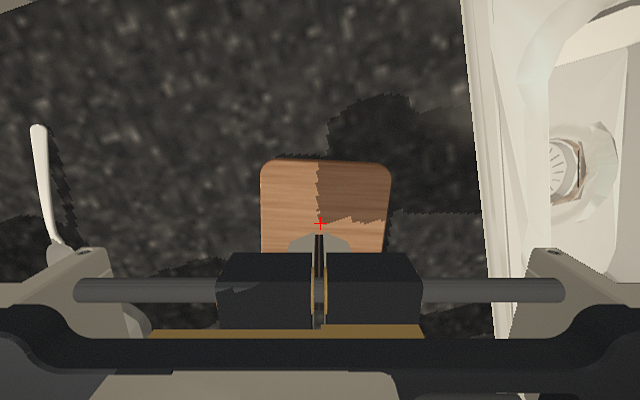

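The coaster spans columns 260–391 at about row 200, so it is centred near u≈324 with the marker at 321. I'll nudge 2 mm to the left, lower to 25 mm and hold.

```bash
python3 -m pendant '{"slide":[[0.005,0.009,0.028],[0,0,0],[0,0,0],[0,0,0],[0,0,0]],"dr":[[0,0,0],[0,0,0],[0,0,0],[0,0,0],[0,0,0]],"claw":[0,0,0,0,0]}'
python3 -c "
from h import *
go(.47,.267,.053)"
```

```text
clock: 9.2
position: [0.4699, 0.2675, 0.0531]
ee_rot: [0.426, 3.112, 0.0]
force: [0.6, 1.1, 0.2]
width: 0.002
gripper_force: 0.0
9.2 [0.4699 0.2675 0.0531] axes [[-0.963, 0.269, 0.0], [0.269, 0.963, 0.0], [-0.0, 0.0, -1.0]] slide units [-0.001 -0.001  0.   ] rows 0.010263296534831018 q [-0.74  0.54  0.17  1.98 -0.15  0.63  0.83] w 0.002379025004521942
```

Now the hold, then lifting about 0.27 m to TCP z ≈ 0.32 (fingertips at about 0.30).

```bash
python3 -m pendant '{"slide":[[0,0,0],[0,0,0],[0,0,0],[0,0,0],[0,0,0],[0,0,0],[0,0,0],[0,0,0],[0,0,0],[0,0,0]],"dr":[[0,0,0],[0,0,0],[0,0,0],[0,0,0],[0,0,0],[0,0,0],[0,0,0],[0,0,0],[0,0,0],[0,0,0]],"claw":[0,0,0,0,0,0,0,0,0,0]}'
python3 -m pendant '{"slide":[[0,0,0],[0,0,0],[0,0,0],[0,0,0],[0,0,0],[0,0,0],[0,0,0],[0,0,0],[0,0,0],[0,0,0]],"dr":[[0,0,0],[0,0,0],[0,0,0],[0,0,0],[0,0,0],[0,0,0],[0,0,0],[0,0,0],[0,0,0],[0,0,0]],"claw":[0,0,0,0,0,0,0,0,0,0]}'
python3 -m pendant '{"slide":[[0,0,0],[0,0,0],[0,0,0],[0,0,0],[0,0,0],[0,0,0],[0,0,-0.06],[0,0,-0.1],[0,0,-0.1],[0,0,-0.12]],"dr":[[0,0,0],[0,0,0],[0,0,0],[0,0,0],[0,0,0],[0,0,0],[0,0,0],[0,0,0],[0,0,0],[0,0,0]],"claw":[0,0,0,0,0,0,0,0,0,0]}'
python3 -m pendant '{"slide":[[0,0,-0.12],[0,0,-0.12],[0,0,-0.12],[0,0,-0.1],[0,0,-0.06],[0,0,0],[0,0,0],[0,0,0],[0,0,0],[0,0,0]],"dr":[[0,0,0],[0,0,0],[0,0,0],[0,0,0],[0,0,0],[0,0,0],[0,0,0],[0,0,0],[0,0,0],[0,0,0]],"claw":[0,0,0,0,0,0,0,0,0,0]}'
python3 - <<'E'
from cell import arm
import cv2
cv2.imwrite("pics/s3.png",arm.get_image("scene")[:,:,::-1])
E
```

```text
clock: 10.2
position: [0.4697, 0.2675, 0.0529]
ee_rot: [-0.426, -3.113, -0.0]
force: [-0.1, 0.2, -0.5]
width: 0.004
gripper_force: 0.0
clock: 11.2
position: [0.4698, 0.2675, 0.0529]
ee_rot: [0.426, 3.113, 0.0]
force: [0.5, -0.5, -0.5]
width: 0.007
gripper_force: 0.0
clock: 12.2
position: [0.4692, 0.2671, 0.1675]
ee_rot: [-0.426, -3.111, 0.002]
force: [0.2, 1.0, -0.4]
width: 0.002
gripper_force: 0.0
clock: 13.2
position: [0.4695, 0.2673, 0.3221]
ee_rot: [-0.426, -3.112, 0.002]
force: [0.5, 0.4, -0.4]
width: 0.001
gripper_force: 0.0
```

View pics/s3.png

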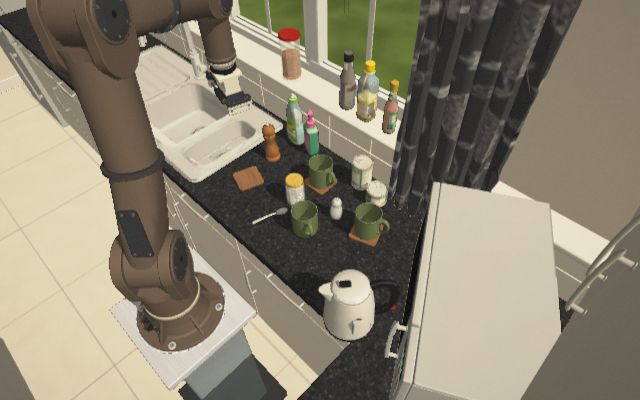

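The hand is lifted clear. The mugs, coasters and bystanders are at the same pixels as at the start, for example the coaster at (248,178) and the bare mug at (304,218).

```bash
python3 -c "
from cell import arm
print(arm.sign_off())"
```

```text
the job is handed in; nothing more can be done
None
```

I pointed at the bare mug and then at the empty coaster, each for over two seconds from about 2.5 cm above, touched nothing, finished with the fingertips about 30 cm up, and handed the job in at about 13 s.

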